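# Hold the dressing flask down in the press-to-run mixer

## Task

Run the press-to-run mixer: pick up the round-bodied flask, carry it upright to the open end of the slot in the mixer's guard plate, and bring it in with its round body under the plate and its neck in the slot, until it is over the sprung ring. Then press it gently down into the ring until the ring is near the bottom of its travel, and finish there, still gripping the flask and holding it pressed down upright (do not let go). Leave the other things on the worktop where they stand.

Things in the scene. Friction and masses are not known exactly. Their poses are not given: they have to be found in the camera images.
- flask: Green glass flask with cork, 193 mm tall: ball body 68 mm in diameter (centre 35, top 69 mm above the foot's underside), flat foot 40 mm wide, straight neck 26 mm in diameter from 74 to 171 mm, lip 30 mm wide to 177 mm. 0.18 to 0.30 kg. Stands upright; origin: centre of the foot's underside, z up the neck. Gripped on the neck 153 mm up, the fingers stay above the guard plate.
- mixer: Mixer, fixed: white base 150 x 150 x 45 mm, sprung steel ring in the middle, over it a steel guard plate 150 x 150 mm, 166 to 174 mm above the worktop, on four 12 mm posts at its corners (the flask fits between them). A slot in the plate runs along x from its open end, roughly facing the robot, past the ring's axis. Origin: underside of the base on the ring's axis; x along the slot inwards, z up.
- ring_top (a point): Centre of the sprung ring's upper edge, on the mixer's axis, 80 mm above the worktop when up; sinks with the ring. Outer diameter 66, inner 50, ring 10 mm high. The flask's ball sits in it with the foot 12 mm below this edge (68 mm above the worktop when up).
- slot_mouth (a point): Middle of the slot's open end, 170 mm above the worktop (mid plate), 75 mm before the ring's axis. Slot 36 mm wide, closed end 22 mm beyond the axis. Only the flask's neck fits the slot; the body must come in under the plate from this end. To clear ring and plate on the way in, the foot must be 80 to 97 mm above the worktop (88 is the middle).
- cradle (a joint): How far the ring is pressed down, in m: 0 up, 0.016 fully down against its stop. Spring: 3 N to start moving, 0.6 N more per mm, 12.6 N at the stop. The flask's weight alone sinks it no more than about 1 mm; it springs back when the push ends. Near the bottom means more than 0.010.
- bottle: Bystander: straight-sided green glass bottle, 58 mm in diameter, 140 mm tall, cork top. Origin: centre of its underside.
- egg_cup: Bystander: white ceramic egg cup on a foot, 50 mm in diameter, 65 mm tall. Origin: centre of its underside.
- butter_dish: Bystander: glass butter dish with a knobbed cover, 105 x 175 mm, 72 mm tall. Origin: centre of its underside.
- colander: Bystander: blue plastic colander, 210 mm in diameter (264 mm over the two handles), 100 mm tall. Origin: centre of its underside.
- salt_mill: Bystander: turned wooden salt mill, 52 mm in diameter, 125 mm tall. Origin: centre of its underside.
Not all that is in view belongs to the job. Leave any black or orange look-alike of the flask alone. There is more than one size of the mixer; the job needs the smaller.

How it is judged:
By the outcome, as a careful person would: the job done as asked, in the order asked, and still so for the second after the job is handed in, while the arm keeps its last pose, push and grip.
It also fails if it takes over 51 s, if anything falls off the work surface, if the arm or the gripper's body presses on something with over 40 N, if the wrist force passes 120 N, or if a joint passes its speed limit or range.

## Robot

A 6-joint arm with a two-finger parallel gripper is mounted at the origin on the work surface. World frame = base frame: x ahead of the robot, y to its left, z up, the work surface at z = 0. Lengths are in m, angles in degrees, forces in N, time in s.
With the tool pointing down it reaches from about 0.4 to 0.825 m from the base axis. Payload 7 kg.
Tool frame: the origin (TCP) lies midway between the tips of the shut fingers; the grasp point (between the pads) lies 19 mm behind it (ctrl.hold_point_z is the distance from the TCP to the grasp point, in m); z points along the fingers, x is the direction in which the jaws open and shut, and the axes are right-handed (so a half turn about z gives the same grasp; the last joint's range is limited). The gripper opens to 88 mm and grips with 3 to 60 N. Pads are 19 mm wide; open, the fingers measure 130 mm over their backs; the gripper's body (78 mm by 193 mm) begins 47 mm behind the grasp point.
Start: joints at [-57.29, 20.546, 0.682, 0, -70.136, -16.507], TCP at [0.188, -0.648, 0.227] pointing down, gripper open.
Joint ranges: [-176.03, 176.03], [-82.01, 121.73], [-58.28, 71.71], [-173.87, 95.51], [-174.79, -0.11], [-173.66, 173.66]. Speed limits (degrees/s): [136.94, 136.94, 172.46, 180, 180, 180].

## Interface

Orientations are given as [roll, pitch, yaw] about the fixed x, y, z axes, in that order (R = Rz(yaw) Ry(pitch) Rx(roll)).
In Python, from plant import ctrl gives the robot as it stands.
- The arm moves only by the tool apply_moves, never from a script. Its argument "motion" is a list of rows, each a list of 2 entries, a list of its own where there are three numbers: the shift along the world's x, y, z in cm, then the turn about the world's z in degrees. In form: [[[tx, ty, tz], roll], ...]. A call has 1 to 10 rows; each row is the pose to reach, as a shift and turn from the pose commanded when the call began; what a row does not reach only later rows make up. A row lasts 1/10 s, in which the tool goes at most 50 mm and 8.59 degrees, less where a joint would pass 70% of its speed; a pose out of reach is approached as far as the arm can. A call with a gripper value outside its range is refused whole. "hand" is the finger opening in cm, from 0 to 8.76, set as the call begins (left out, the last holds). The fingers move at their own pace and stop on an object; the grip force is fixed at half the most. Time passes only in rows, so rows that repeat a pose let the fingers close. It gives the time, the measured TCP pose, the force and the opening at its end, in the units of the state.
- ctrl.get_obs(): the state, without advancing time (a new reading comes with each control period).
- ctrl.snapshot(name): name is "side" or "top" or "wrist"; returns (picture, depth): 400x640x3 uint8, blue, green, red; 400x640 float32, m along the optical axis (not along the pixel's ray), 0 where there is no reading.
- ctrl.camera_model(name): a dict with "fx", "fy", "cx", "cy" (pixels), "k1" (the pictures are not rectified: a ray, as slopes to the right and down, at radius r is drawn at 1 + k1 r^2 times it, then the intrinsics apply), "cam_to_world" (4x4, takes a point from camera to world coordinates); the wrist camera has in their place "tool_from_camera" (4x4, takes a point from camera to tool coordinates, whose origin is the TCP and whose axes are the tool frame's). Camera axes: x right, y down, z forward; pixel columns grow to the right and rows downward; lengths in m; the calibration is good to about 2 mm. A picture is of the moment at which its call begins: read the wrist's pose just before it. camera_model takes no time and is no camera call.
- ctrl.close_job(): hands the job in, once; it reports no verdict.
The state is a dict: "clock": time; "joint_pos": joint angles; "qvel": joint speeds; "tau": joint torques, N m; "tool_pos": TCP position; "orientation": TCP orientation; "force": force on the tool from outside, world axes, zero at the start; "moment": the same for the moment, N m; "opening": finger opening in m.
Only numpy, scipy, OpenCV 4.12 (cv2) and the standard library are available. Lean on these libraries where they do the work, as an engineer would, in place of code of your own. Each camera call takes 0.05 s, during which the arm holds its last target.

## Working session

There is one attempt and no reset: what is moved stays moved. The work goes in short steps, Python scripts to look and compute and a tool call to move; the robot and the scene stay as the last step left them, time stands still between calls to the robot, and variables do not carry over. Pictures are saved under pics/ and viewed, and the job is handed in when it is done.

Besides the shell and the picture viewer there is one more tool, called after "Request:" by a JSON object that holds its "fn" and its "kwargs". apply_moves: Moves the arm, as the interface text tells. Its arguments: {"type":"object","properties":{"motion":{"type":"array"},"hand":{"type":"number"}},"required":["motion"]}

```bash
mkdir -p pics; cat > h.py <<'E'
import numpy as np, cv2
from plant import ctrl
def world(name,u,v,d,obs=None):
    m=ctrl.camera_model(name)
    p=cv2.undistortPoints if 0 else None
    xd=(u-m["cx"])/m["fx"]; yd=(v-m["cy"])/m["fy"]
    x,y=xd,yd
    for _ in range(20):
        s=1+m["k1"]*(x*x+y*y); x,y=xd/s,yd/s
    P=np.array([x*d,y*d,d,1.0])
    return (m["cam_to_world"]@P)[:3] if np.isscalar(u) else None
def cloud(name,d,T):
    m=ctrl.camera_model(name)
    v,u=np.mgrid[0:400,0:640].astype(float)
    xd=(u-m["cx"])/m["fx"]; yd=(v-m["cy"])/m["fy"];x,y=xd,yd
    for _ in range(20):
        s=1+m["k1"]*(x*x+y*y); x,y=xd/s,yd/s
    P=np.stack([x*d,y*d,d],-1)
    W=P@T[:3,:3].T+T[:3,3]; W[d==0]=np.nan
    return W
def snap(name,tag):
    im,d=ctrl.snapshot(name); cv2.imwrite(f"pics/{tag}.png",im); np.savez(f"pics/{tag}.npz",im=im,d=d); return im,d
E
python3 - <<'E'
from h import *
print(ctrl.get_obs())
for n in("side","top"):
    m=ctrl.camera_model(n); print({k:(np.round(x,4)) for k,x in m.items()})
    snap(n,n+"0")
E
```

```text
{'clock': 0.0, 'joint_pos': array([-5.72921507e+01,  2.05903501e+01,  6.30916150e-01, -1.95162650e-02,
       -7.01351560e+01, -1.65060140e+01]), 'qvel': array([ 0.04625861,  0.02536003,  0.02896034, -0.06161402,  0.0147311 ,
        0.05194104]), 'tau': array([-2.40064801e-03, -5.82717848e+01,  2.93063021e+01,  6.99699238e+00,
        7.01095909e-03, -1.50698093e-04]), 'tool_pos': array([ 0.18815168, -0.64771537,  0.22561513]), 'orientation': array([-1.79990713e+02, -9.59047471e-02,  1.06195181e+02]), 'force': array([ 1.32868312, -0.18726512, -0.07435651]), 'moment': array([ 0.01876972,  0.00973062, -0.05449693]), 'opening': 0.08715472442601052}
{'fx': np.float64(435.2279), 'fy': np.float64(435.2279), 'cx': np.float64(319.4981), 'cy': np.float64(193.2857), 'k1': np.float64(0.0061), 'cam_to_world': array([[-0.9933, -0.0535,  0.1027,  0.4004],
       [-0.1153,  0.5391, -0.8343,  0.8889],
       [-0.0107, -0.8405, -0.5417,  0.7327],
       [ 0.    ,  0.    ,  0.    ,  1.    ]])}
{'fx': np.float64(390.136), 'fy': np.float64(390.136), 'cx': np.float64(324.2471), 'cy': np.float64(194.9047), 'k1': np.float64(0.0005), 'cam_to_world': array([[-0.0096, -0.9957,  0.0925,  0.4248],
       [-0.9996,  0.012 ,  0.0254, -0.079 ],
       [-0.0264, -0.0922, -0.9954,  1.1114],
       [ 0.    ,  0.    ,  0.    ,  1.    ]])}
```

View pics/side0.png

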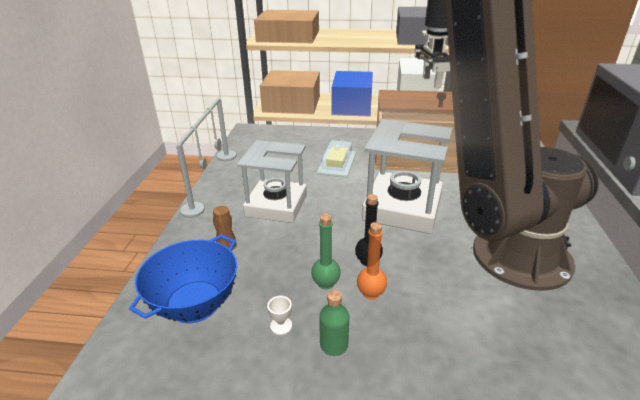

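View pics/top0.png

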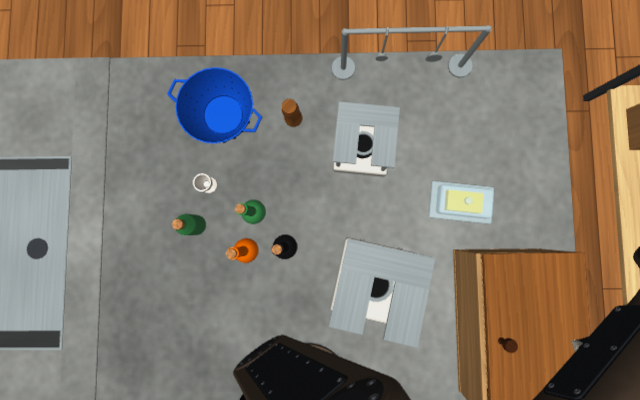

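The top view shows the green flask with its body at about (253,211) and cork at (240,208). The small mixer's plate is centred at about (367,135), with the slot opening downward in the picture, towards the robot. Next I measure both from depth.

```bash
python3 - <<'E'
from h import *
for n in("top","side"):
    z=np.load(f"pics/{n}0.npz"); im,d=z["im"],z["d"]
    W=cloud(n,d,ctrl.camera_model(n)["cam_to_world"])
    np.save(f"pics/{n}W.npy",W)
    box=(330,98,75,80) if n=="top" else (236,138,75,85)
    x,y,w,h=box
    R=W[y:y+h,x:x+w].reshape(-1,3)
    print(n,"worktop z",np.nanmedian(W[300:330,150:220,2]))
    pl=R[(R[:,2]>.158)&(R[:,2]<.185)]
    print("plate n",len(pl),"z",np.median(pl[:,2]))
    r=cv2.minAreaRect((pl[:,:2]*1000).astype(np.float32)); print(r,cv2.boxPoints(r).round(1).tolist())
    g=(im[:,:,1].astype(int)>im[:,:,2]+25)&(im[:,:,1].astype(int)>im[:,:,0]+15)
    m=np.zeros_like(g); 
    if n=="top": m[195:228,228:272]=1
    else: m[205:292,305:345]=1
    P=W[g&m]; 
    for lo,hi in((.0,.07),(.08,.125),(.125,.17)):
        q=P[(P[:,2]>lo)&(P[:,2]<hi)]
        if len(q)<6: continue
        print(lo,len(q),np.median(q,0).round(4),q.min(0).round(4),q.max(0).round(4))
E
python3 - <<'E'
import cv2,sys
sys.path.insert(0,'.')
a=cv2.imread('pics/top0.png')
b=cv2.imread('pics/side0.png')
t=cv2.resize(a[90:190,320:420],None,fx=4,fy=4,interpolation=2); s=cv2.resize(b[130:230,225:325],None,fx=4,fy=4,interpolation=2)
cv2.imwrite('pics/c1.png',cv2.hconcat([t,s]))
t=cv2.resize(a[180:280,215:315],None,fx=4,fy=4,interpolation=2); s=cv2.resize(b[200:300,290:390],None,fx=4,fy=4,interpolation=2)
cv2.imwrite('pics/c2.png',cv2.hconcat([t,s]))
E
```

```text
top worktop z 0.00020570927394092386
plate n 3168 z 0.17402791722523192
((661.5380249023438, -158.967041015625), (149.92274475097656, 151.70599365234375), 83.51150512695312) [[577.7000122070312, -224.89999389648438], [728.4000244140625, -242.0], [745.4000244140625, -93.0999984741211], [594.5999755859375, -75.9000015258789]]
0.0 313 [0.4733 0.1349 0.0575] [4.489e-01 1.137e-01 1.000e-04] [0.5119 0.1995 0.0695]
0.08 35 [0.4802 0.1346 0.1044] [0.4692 0.132  0.0819] [0.4934 0.1474 0.1241]
0.125 34 [0.4777 0.135  0.1429] [0.469  0.1326 0.1263] [0.4942 0.1451 0.1612]
side worktop z 0.015708702350083203
plate n 1430 z 0.1742039339383753
((659.741455078125, -155.65814208984375), (157.1059112548828, 152.43817138671875), 83.32865905761719) [[574.9000244140625, -224.8000030517578], [726.2999877929688, -242.5], [744.5999755859375, -86.5], [593.2000122070312, -68.80000305175781]]
0.0 606 [0.4774 0.1679 0.0514] [0.4483 0.13   0.0022] [0.5112 0.1828 0.0696]
0.08 168 [0.4797 0.1582 0.1029] [0.4675 0.1482 0.0801] [0.4921 0.1623 0.1243]
0.125 176 [0.4794 0.1583 0.1482] [0.4674 0.1509 0.125 ] [0.4914 0.1624 0.1699]
```

View pics/c1.png

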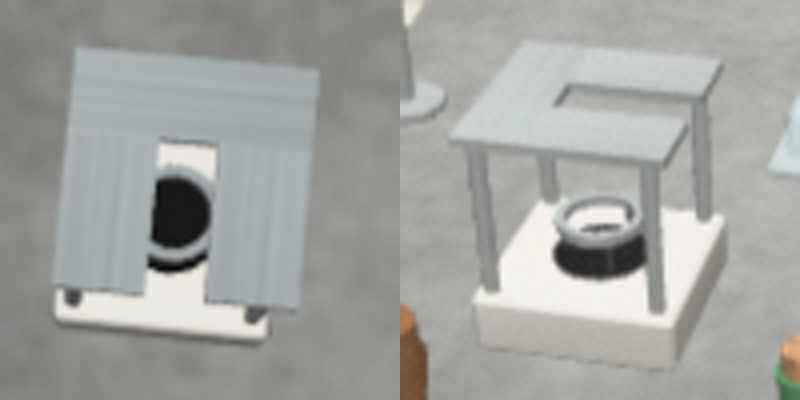

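View pics/c2.png

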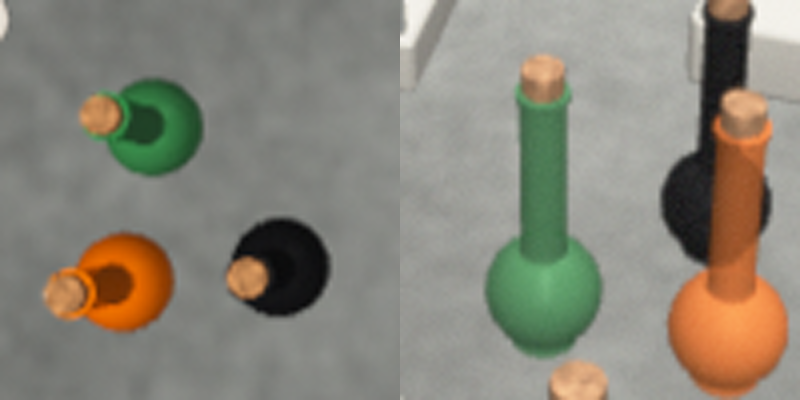

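```bash
python3 - <<'E'
from h import *
from scipy.optimize import least_squares
for n in("top","side"):
    z=np.load(f"pics/{n}0.npz"); im,d=z["im"],z["d"]; W=np.load(f"pics/{n}W.npy"); im=im.astype(int)
    g=(im[:,:,1]>im[:,:,2]+25)&(im[:,:,1]>im[:,:,0]+15)
    m=np.zeros_like(g)
    if n=="top": m[195:228,228:272]=1
    else: m[205:292,305:345]=1
    P=W[g&m]
    b=P[(P[:,2]>.012)&(P[:,2]<.066)]; nk=P[(P[:,2]>.08)&(P[:,2]<.165)]
    f=least_squares(lambda p:np.hypot(np.hypot(b[:,0]-p[0],b[:,1]-p[1]),b[:,2]-.035)-.034,[.478,.146],loss="soft_l1",f_scale=.001); print(n,"ball",f.x.round(4),np.median(abs(f.fun)).round(4))
    f=least_squares(lambda p:np.hypot(nk[:,0]-p[0],nk[:,1]-p[1])-.013,[.478,.146],loss="soft_l1",f_scale=.001); print("neck",f.x.round(4),np.median(abs(f.fun)).round(4))
    # ring
    x,y,w,h=(350,125,35,40) if n=="top" else (236,170,75,40)
    R=W[y:y+h,x:x+w].reshape(-1,3); r=R[(R[:,2]>.0765)&(R[:,2]<.083)]
    f=least_squares(lambda p:np.maximum(abs(np.hypot(r[:,0]-p[0],r[:,1]-p[1])-.029)-.004,0),[.661,-.157],loss="soft_l1",f_scale=.001); print("ring",len(r),f.x.round(4),np.abs(f.fun).mean())
    # slot: plate points in mixer frame
    x,y,w,h=(330,98,75,80) if n=="top" else (236,138,75,85)
    R=W[y:y+h,x:x+w].reshape(-1,3); pl=R[abs(R[:,2]-.174)<.0015]
    for yaw in(-6.5,):
        a=np.radians(yaw); c=np.array([.6615,-.159]); q=(pl[:,:2]-c)@np.array([[np.cos(a),-np.sin(a)],[np.sin(a),np.cos(a)]])
        print("ext",q.min(0).round(4),q.max(0).round(4))
        for xx in(-.06,-.04,-.02,0,.015):
            s=q[abs(q[:,0]-xx)<.008][:,1]; print(xx,"left edge",s[s>0].min().round(4),"right",s[s<0].max().round(4),"outer",s.min().round(4),s.max().round(4))
        s=q[abs(q[:,1])<.01][:,0]; print("closed end",s.min().round(4))
E
```

```text
top ball [0.4823 0.1462] 0.0007
neck [0.482 0.146] 0.0002
ring 85 [ 0.6612 -0.1587] 1.7781431248947507e-05
ext [-0.0757 -0.0749] [0.0753 0.075 ]
-0.06 left edge 0.0188 right -0.0189 outer -0.0734 0.0747
-0.04 left edge 0.0184 right -0.0184 outer -0.0743 0.0745
-0.02 left edge 0.0183 right -0.018 outer -0.0747 0.0748
0 left edge 0.0183 right -0.0184 outer -0.0748 0.0747
0.015 left edge 0.0099 right -0.0001 outer -0.0746 0.0749
closed end 0.0213
side ball [0.4805 0.1467] 0.0008
neck [0.4804 0.147 ] 0.0007
ring 149 [ 0.6597 -0.1559] 0.01169181268010693
ext [-0.0774 -0.0755] [0.074  0.0803]
-0.06 left edge 0.0172 right -0.0152 outer -0.0729 0.0793
-0.04 left edge 0.0175 right -0.0141 outer -0.071 0.0769
-0.02 left edge 0.0179 right -0.0173 outer -0.0747 0.0768
0 left edge 0.0189 right -0.0122 outer -0.0739 0.0799
0.015 left edge 0.0081 right -0.0014 outer -0.0747 0.0803
closed end 0.0191
```

```bash
python3 - <<'E'
from h import *
W=np.load("pics/topW.npy"); S=np.load("pics/sideW.npy")
def reg(n,A,x0,y0,x1,y1,zmin=.02):
    R=A[y0:y1,x0:x1].reshape(-1,3); R=R[R[:,2]>zmin]; print(n,R.min(0).round(3),R.max(0).round(3),np.percentile(R[:,2],99).round(3))
reg("orange",W,222,234,262,268); reg("black",W,268,232,300,262); reg("bottle",W,168,210,210,238); reg("eggcup",W,190,170,220,196)
reg("big",W,325,236,440,350); reg("salt",W,278,95,305,128); reg("rail",W,330,22,500,80); reg("arm?",W,452,245,590,400)
reg("orangeS",S,355,220,390,300); reg("blackS",S,355,192,383,265);reg("smallmixer",W,330,98,402,178); reg("butter",W,428,178,498,224)
reg("colander",W,165,62,264,145)
E
```

```text
orange [0.343 0.132 0.029] [0.408 0.195 0.196] 0.195
black [0.353 0.024 0.034] [0.418 0.089 0.197] 0.196
bottle [0.42  0.286 0.02 ] [0.477 0.338 0.144] 0.143
eggcup [0.539 0.257 0.023] [0.586 0.306 0.07 ] 0.069
big [ 0.173 -0.299  0.02 ] [ 0.409 -0.064  0.235] 0.233
salt [0.73  0.013 0.02 ] [0.775 0.061 0.126] 0.125
rail [ 0.882 -0.457  0.02 ] [ 0.911 -0.102  0.23 ] 0.225
arm? [-0.006 -0.651  0.02 ] [ 0.373 -0.289  0.717] 0.708
orangeS [ 0.33  -0.092  0.02 ] [0.417 0.203 0.196] 0.194
blackS [ 0.349 -0.175  0.021] [0.417 0.183 0.196] 0.194
smallmixer [ 0.579 -0.241  0.02 ] [ 0.744 -0.077  0.181] 0.178
butter [ 0.458 -0.507  0.021] [ 0.549 -0.36   0.075] 0.072
colander [0.663 0.113 0.02 ] [0.872 0.367 0.106] 0.103
```

Request:
{"fn": "apply_moves", "kwargs": {"motion": [[[0, 0, 4], 0], [[1, 1, 8], -2], [[4, 4, 11], -4], [[7, 7.5, 12], -6], [[10.5, 11.5, 12], -8], [[14, 15.5, 12], -10], [[17.5, 19.5, 12], -12], [[21, 23.5, 12], -14], [[24, 27, 12], -16], [[27, 30, 12], -16]], "hand": 8}}

```text
clock: 1.1
tool_pos: [0.4583, -0.347, 0.3466]
orientation: [180.0, -0.0, 90.1]
force: [0.8, -1.4, 0.1]
opening: 0.0799
```

Request:
{"fn": "apply_moves", "kwargs": {"motion": [[[0.5, 3, 0], 0], [[1, 7.5, 0], 0], [[1.5, 12, 0], 0], [[2, 16.5, 0], 0], [[2.3, 21, 0], 0], [[2.3, 25.5, 0], 0], [[2.3, 30, 0], 0], [[2.3, 34, 0], 0], [[2.3, 37, 0], 0], [[2.3, 39, 0], 0]]}}

```text
clock: 2.1
tool_pos: [0.4801, 0.0431, 0.3463]
orientation: [-180.0, -0.0, 90.3]
force: [-0.1, -0.3, -0.9]
opening: 0.08
```

```bash
python3 - <<'E'
from h import *
o=ctrl.get_obs(); print(o["tool_pos"],o["orientation"],o["joint_pos"])
from scipy.spatial.transform import Rotation as R
T=np.eye(4);T[:3,:3]=R.from_euler("xyz",o["orientation"],degrees=True).as_matrix();T[:3,3]=o["tool_pos"]
im,d=snap("wrist","w1"); m=ctrl.camera_model("wrist"); print(m["tool_from_camera"].round(3))
W=cloud("wrist",d,T@m["tool_from_camera"]); np.save("pics/w1W.npy",W)
E
```

```text
[0.48013158 0.04308689 0.34634009] [-1.79982718e+02 -1.28764203e-02  9.03034982e+01] [ 2.85566825e+01 -1.42662997e+00 -1.08327918e+01 -1.97887195e-02
 -8.06029665e+01 -1.18249950e+02]
[[ 1.    -0.     0.     0.001]
 [ 0.     0.969  0.249 -0.066]
 [-0.    -0.249  0.969 -0.157]
 [ 0.     0.     0.     1.   ]]
```

View pics/w1.png

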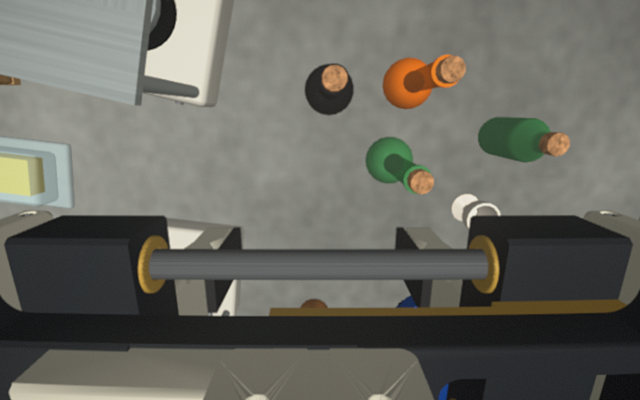

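The wrist view shows the green flask with its body at (390,158) and cork at (422,182), between the orange look-alike and the egg cup.

```bash
python3 - <<'E'
from h import *
from scipy.optimize import least_squares
W=np.load("pics/w1W.npy"); im=np.load("pics/w1.npz")["im"].astype(int)
g=(im[:,:,1]>im[:,:,2]+25)&(im[:,:,1]>im[:,:,0]+15); m=np.zeros_like(g); m[130:200,360:440]=1
P=W[g&m]; b=P[(P[:,2]>.012)&(P[:,2]<.066)]; nk=P[(P[:,2]>.08)&(P[:,2]<.165)]
f=least_squares(lambda p:np.hypot(np.hypot(b[:,0]-p[0],b[:,1]-p[1]),b[:,2]-p[2])-.034,[.478,.146,.035],loss="soft_l1",f_scale=.001); print("ball",f.x.round(4),np.median(abs(f.fun)).round(4))
f=least_squares(lambda p:np.hypot(nk[:,0]-p[0],nk[:,1]-p[1])-.013,[.478,.146],loss="soft_l1",f_scale=.001); print("neck",f.x.round(4),np.median(abs(f.fun)).round(4))
E
```

```text
ball [0.481  0.1464 0.034 ] 0.0004
neck [0.4809 0.1465] 0.0001
```

Request:
{"fn": "apply_moves", "kwargs": {"motion": [[[0.1, 4, 0], 0], [[0.1, 8, 0], 0], [[0.1, 10.3, 0], 0], [[0.1, 10.3, -3], 0], [[0.1, 10.3, -7], 0], [[0.1, 10.3, -11], 0], [[0.1, 10.3, -14], 0], [[0.1, 10.3, -17], 0], [[0.1, 10.3, -19.5], 0], [[0.1, 10.3, -21.2], 0]]}}

```text
clock: 3.15
tool_pos: [0.4805, 0.1433, 0.1325]
orientation: [-179.9, 0.1, 90.2]
force: [-0.5, 0.4, 0.3]
opening: 0.0799
```

Request:
{"fn": "apply_moves", "kwargs": {"motion": [[[0, 0, 0], 0], [[0, 0, 0], 0], [[0, 0, 0], 0]]}}

```text
clock: 3.45
tool_pos: [0.4822, 0.1444, 0.1357]
orientation: [179.9, -0.0, 90.2]
force: [-0.3, -0.2, 0.6]
opening: 0.08
```

Request:
{"fn": "apply_moves", "kwargs": {"motion": [[[-0.1, 0.2, -0.1], 0], [[-0.1, 0.2, -0.1], 0], [[-0.1, 0.2, -0.1], 0]]}}

```text
clock: 3.75
tool_pos: [0.4807, 0.1462, 0.134]
orientation: [180.0, -0.0, 90.2]
force: [-0.1, -0.6, 0.7]
opening: 0.0803
```

Request:
{"fn": "apply_moves", "kwargs": {"motion": [[[0, 0, 0], 0], [[0, 0, 0], 0], [[0, 0, 0], 0], [[0, 0, 0], 0], [[0, 0, 0], 0], [[0, 0, 0], 0], [[0, 0, 0], 0], [[0, 0, 0], 0], [[0, 0, 0], 0], [[0, 0, 0], 0]], "hand": 1.5}}

```text
clock: 4.75
tool_pos: [0.4805, 0.146, 0.1336]
orientation: [-180.0, 0.0, 90.2]
force: [0.0, -0.1, 0.1]
opening: 0.0282
```

Request:
{"fn": "apply_moves", "kwargs": {"motion": [[[0, 0, 0], 0], [[0, 0, 0], 0], [[0, 0, 0], 0], [[0, 0, 0], 0]], "hand": 1.5}}

```text
clock: 5.15
tool_pos: [0.4806, 0.146, 0.1336]
orientation: [-180.0, -0.0, 90.2]
force: [0.2, 0.4, -1.0]
opening: 0.0277
```

Request:
{"fn": "apply_moves", "kwargs": {"motion": [[[0, 0, 0.5], 0], [[0, 0, 1.5], 0], [[0, 0, 3], 0], [[0, 0, 5], 0], [[0, 0, 7], 0], [[0, 0, 9], 0], [[0, 0, 11], 0], [[0, 0, 12], 0], [[0, 0, 12], 0], [[0, 0, 12], 0]], "hand": 1}}

```text
clock: 6.15
tool_pos: [0.4802, 0.1459, 0.253]
orientation: [-180.0, -0.0, 90.2]
force: [0.2, -0.9, -2.3]
opening: 0.0279
```

```bash
cat > g.py <<'E'
from h import *
from scipy.optimize import least_squares
from scipy.spatial.transform import Rotation as R
def green(n,W,im,box,zlo):
    im=im.astype(int); g=(im[:,:,1]>im[:,:,2]+25)&(im[:,:,1]>im[:,:,0]+15); m=np.zeros_like(g); m[box[1]:box[3],box[0]:box[2]]=1
    return W[g&m]
def fitball(P,c0):
    f=least_squares(lambda p:np.linalg.norm(P-p,axis=1)-.034,c0,loss="soft_l1",f_scale=.001); return f.x,np.median(abs(f.fun))
def wristcloud(tag):
    o=ctrl.get_obs(); T=np.eye(4);T[:3,:3]=R.from_euler("xyz",o["orientation"],degrees=True).as_matrix();T[:3,3]=o["tool_pos"]
    im,d=snap("wrist",tag); return im,cloud("wrist",d,T@ctrl.camera_model("wrist")["tool_from_camera"])
E
python3 - <<'E'
from g import *
o=ctrl.get_obs(); print(o["tool_pos"],o["opening"],o["force"])
im,d=snap("side","s2"); W=cloud("side",d,ctrl.camera_model("side")["cam_to_world"])
t=o["tool_pos"]; c=t+np.array([0,0,.019-.118])
P=green("side",W,im,(0,0,640,400),0); P=P[(np.linalg.norm(P-c,axis=1)<.05)&(P[:,2]<c[2]+.02)&(P[:,2]>c[2]-.02)]
print(len(P),c,fitball(P,c))
E
```

```text
[0.48015172 0.14594781 0.25300102] 0.027852219121372552 [ 0.18065964 -0.90597857 -2.2863631 ]
396 [0.48015172 0.14594781 0.15400102] (array([0.48021032, 0.14666386, 0.1550813 ]), np.float64(0.0007243571361954491))
```

View pics/s2.png

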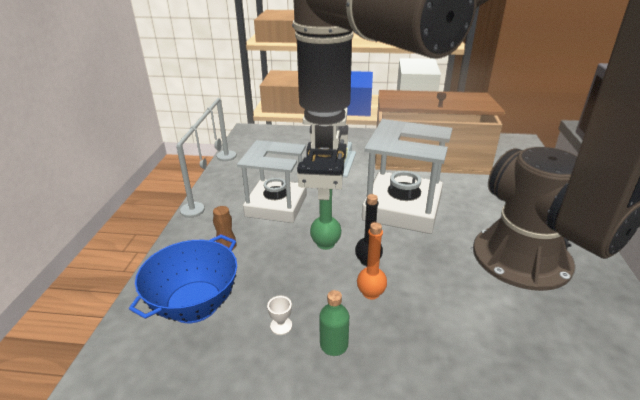

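Request:
{"fn": "apply_moves", "kwargs": {"motion": [[[0.2, -1.5, 0], -1], [[0.6, -4.5, 0], -2], [[1, -8, 0], -3], [[1.4, -12, 0], -4], [[1.8, -16, 0], -5], [[2.2, -20, -1], -6.7], [[2.6, -23.5, -2], -6.7], [[3, -26.5, -2.8], -6.7], [[3.2, -28.2, -3.2], -6.7], [[3.2, -28.7, -3.2], -6.7]]}}

```text
clock: 7.2
tool_pos: [0.5114, -0.1432, 0.2197]
orientation: [-179.8, 0.0, 83.3]
force: [0.0, 0.3, -2.2]
opening: 0.028
```

Request:
{"fn": "apply_moves", "kwargs": {"motion": [[[0, 0, 0], 0], [[0, 0, 0], 0], [[0, 0, 0], 0], [[0, 0, 0], 0]]}}

```text
clock: 7.6
tool_pos: [0.5127, -0.1402, 0.2219]
orientation: [180.0, -0.0, 83.6]
force: [0.6, -0.5, -2.3]
opening: 0.0278
```

```bash
cat > chk.py <<'E'
import sys
from g import *
tag=sys.argv[1]
o=ctrl.get_obs(); t=o["tool_pos"]; c=t+np.array([0,0,.019-.118]); print(t,o["orientation"],o["force"])
for n in("side","top"):
    im,d=snap(n,n+tag); W=cloud(n,d,ctrl.camera_model(n)["cam_to_world"])
    P=green(n,W,im,(0,0,640,400),0); N=P[(np.hypot(*(P-c)[:,:2].T)<.03)&(P[:,2]>c[2]+.045)]; P=P[(np.linalg.norm(P-c,axis=1)<.05)&(abs(P[:,2]-c[2])<.025)]
    if len(P)>20: print(n,len(P),c.round(4),fitball(P,c))
    if len(N)>10:
        f=least_squares(lambda p:np.hypot(N[:,0]-p[0],N[:,1]-p[1])-.013,c[:2],loss="soft_l1",f_scale=.001); print("neck",len(N),f.x.round(4))
    B=c.copy(); m=ctrl.camera_model(n)
    a=np.radians(-6.5); ex=np.array([np.cos(a),np.sin(a)]); q=t[:2]-np.array([.6613,-.158]); print("mixer frame tcp",q@ex, q@np.array([-ex[1],ex[0]]))
a=cv2.imread(f"pics/top{tag}.png");b=cv2.imread(f"pics/side{tag}.png")
cv2.imwrite(f"pics/c{tag}.png",cv2.hconcat([cv2.resize(a[90:190,320:420],None,fx=4,fy=4,interpolation=2),cv2.resize(b[120:220,235:335],None,fx=4,fy=4,interpolation=2)]))
E
python3 chk.py 3
```

```text
[ 0.51268993 -0.14021862  0.22186268] [ 1.79967103e+02 -9.14777350e-03  8.35714803e+01] [ 0.63254296 -0.52171963 -2.26919259]
side 325 [ 0.5127 -0.1402  0.1229] (array([ 0.51262965, -0.13930317,  0.12346528]), np.float64(0.000969951347654742))
neck 139 [ 0.5121 -0.1387]
mixer frame tcp -0.14966768789716492 0.0008439426598214408
top 53 [ 0.5127 -0.1402  0.1229] (array([ 0.5141235 , -0.13998983,  0.12267493]), np.float64(0.0006361894671440757))
mixer frame tcp -0.14966768789716492 0.0008439426598214408
```

View pics/side3.png

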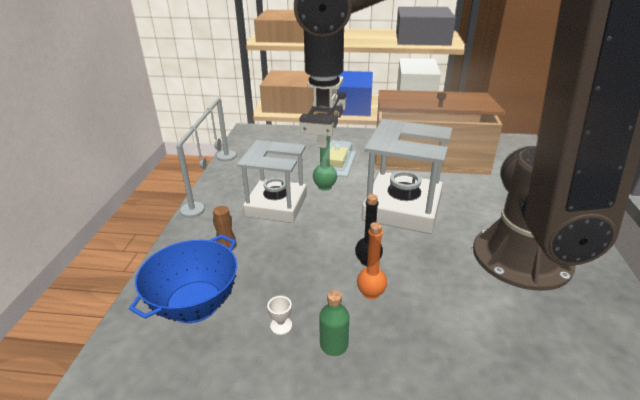

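Request:
{"fn": "apply_moves", "kwargs": {"motion": [[[0.3, -0.1, 0], 0], [[1, -0.2, 0], 0], [[2, -0.3, 0], 0], [[3, -0.45, 0], 0], [[4, -0.55, 0], 0], [[5, -0.65, 0], 0], [[6, -0.75, 0], 0], [[7, -0.9, 0], 0], [[7.4, -0.95, 0], 0], [[7.4, -0.95, 0], 0]]}}

```text
clock: 8.7
tool_pos: [0.587, -0.1505, 0.2212]
orientation: [-180.0, 0.0, 83.5]
force: [-0.5, 0.4, -1.2]
opening: 0.0278
```

```bash
python3 chk.py 4
```

```text
[ 0.58703507 -0.15052323  0.22118737] [-1.79973365e+02  3.59863164e-03  8.34958915e+01] [-0.46386696  0.4124345  -1.15777219]
side 265 [ 0.587  -0.1505  0.1222] (array([ 0.58864665, -0.14983464,  0.12305174]), np.float64(0.00111075293499429))
neck 142 [ 0.5873 -0.1489]
mixer frame tcp -0.07463394222594336 -0.0009783170415453004
top 144 [ 0.587  -0.1505  0.1222] (array([ 0.58789383, -0.15036446,  0.12237237]), np.float64(0.0005590766623473943))
neck 11 [ 0.5875 -0.1503]
mixer frame tcp -0.07463394222594336 -0.0009783170415453004
```

View pics/c4.png

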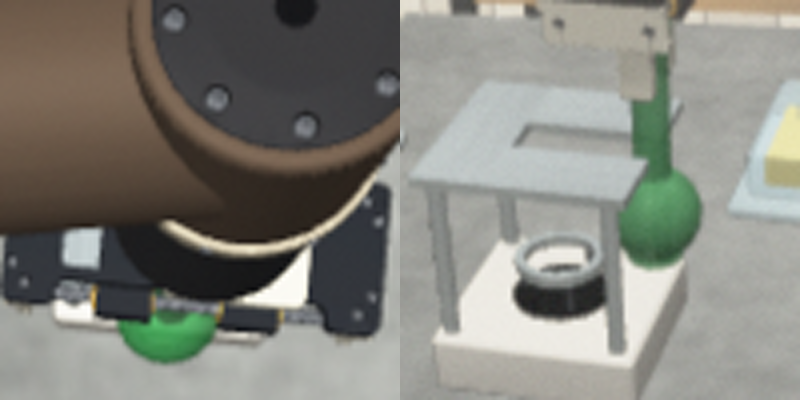

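The side crop shows the neck entering the slot mouth, with the ball below the plate and above the ring. I continue inward.

Request:
{"fn": "apply_moves", "kwargs": {"motion": [[[0.3, 0, 0], 0], [[1, -0.05, 0], 0], [[2, -0.15, 0], 0], [[3, -0.25, 0], 0], [[4, -0.4, 0], 0], [[5, -0.5, 0], 0], [[6, -0.6, 0], 0], [[7, -0.7, 0], 0], [[7.3, -0.75, 0], 0], [[7.3, -0.75, 0], 0]]}}

```text
clock: 9.8
tool_pos: [0.6599, -0.158, 0.2211]
orientation: [-180.0, 0.0, 83.5]
force: [1.1, 0.6, -2.0]
opening: 0.0284
```

```bash
python3 chk.py 5
```

```text
[ 0.6599001  -0.15802937  0.22110282] [-1.79967529e+02  3.22067491e-03  8.34961461e+01] [ 1.08847587  0.57397939 -1.97125507]
side 198 [ 0.6599 -0.158   0.1221] (array([ 0.66065154, -0.15728226,  0.12360027]), np.float64(0.0009718925163425471))
neck 147 [ 0.6602 -0.1561]
mixer frame tcp -0.0013875743703100542 -0.0001876500013560562
top 106 [ 0.6599 -0.158   0.1221] (array([ 0.66007639, -0.15771783,  0.12171668]), np.float64(0.0006695084768921639))
neck 84 [ 0.6602 -0.1572]
mixer frame tcp -0.0013875743703100542 -0.0001876500013560562
```

View pics/c5.png

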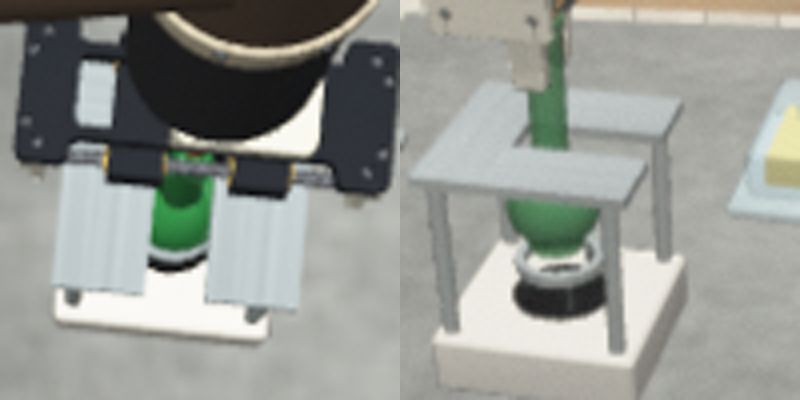

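Request:
{"fn": "apply_moves", "kwargs": {"motion": [[[0.05, -0.05, -0.3], 0], [[0.05, -0.05, -0.7], 0], [[0.05, -0.05, -1.1], 0], [[0.05, -0.05, -1.4], 0], [[0.05, -0.05, -1.6], 0], [[0.05, -0.05, -1.8], 0], [[0.05, -0.05, -2], 0], [[0.05, -0.05, -2.2], 0], [[0.05, -0.05, -2.2], 0], [[0.05, -0.05, -2.2], 0]]}}

```text
clock: 10.9
tool_pos: [0.6603, -0.1586, 0.2001]
orientation: [180.0, 0.0, 83.5]
force: [-1.1, -0.3, 1.1]
opening: 0.0278
```

Request:
{"fn": "apply_moves", "kwargs": {"motion": [[[0, 0, -0.15], 0], [[0, 0, -0.3], 0], [[0, 0, -0.45], 0], [[0, 0, -0.6], 0], [[0, 0, -0.75], 0], [[0, 0, -0.9], 0], [[0, 0, -1.05], 0], [[0, 0, -1.15], 0], [[0, 0, -1.15], 0], [[0, 0, -1.15], 0]]}}

```text
clock: 11.9
tool_pos: [0.6607, -0.1587, 0.1891]
orientation: [179.9, 0.0, 83.5]
force: [0.2, -0.8, 7.3]
opening: 0.0281
```

```bash
python3 chk.py 6
```

```text
[ 0.66074395 -0.1587226   0.18914928] [1.79887182e+02 2.48526203e-02 8.35224658e+01] [ 0.24163877 -0.79318112  7.25715106]
side 266 [ 0.6607 -0.1587  0.0901] (array([ 0.65984267, -0.15760865,  0.09116266]), np.float64(0.0011531095933419166))
neck 69 [ 0.6602 -0.1569]
mixer frame tcp -0.00047067192024522196 -0.0007809031327613239
top 93 [ 0.6607 -0.1587  0.0901] (array([ 0.66206067, -0.15808698,  0.09008766]), np.float64(0.000628450798953864))
neck 73 [ 0.6616 -0.1583]
mixer frame tcp -0.00047067192024522196 -0.0007809031327613239
```

View pics/c6.png

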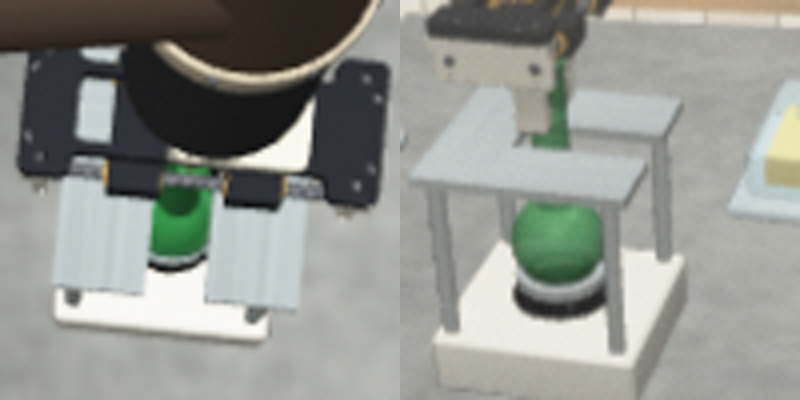

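Request:
{"fn": "apply_moves", "kwargs": {"motion": [[[0, 0, -0.05], 0], [[0, 0, -0.1], 0], [[0, 0, -0.18], 0], [[0, 0, -0.18], 0], [[0, 0, -0.18], 0], [[0, 0, -0.18], 0], [[0, 0, -0.18], 0]]}}

```text
clock: 12.7
tool_pos: [0.6609, -0.1588, 0.1877]
orientation: [179.9, 0.0, 83.5]
force: [-0.1, -0.7, 8.6]
opening: 0.0281
```

```bash
python3 chk.py 7; python3 - <<'E'
from h import *
for n in("side","top"):
  W=cloud(n,np.load(f"pics/{n}7.npz")["d"],ctrl.camera_model(n)["cam_to_world"])
  im=np.load(f"pics/{n}7.npz")["im"].astype(int)
  grn=im[:,:,1]>im[:,:,2]+15
  r=np.hypot(W[:,:,0]-.661,W[:,:,1]+.158); s=(r>.027)&(r<.034)&(W[:,:,2]>.05)&(W[:,:,2]<.082)&~grn
  print(n,s.sum(),np.percentile(W[s][:,2],[10,50,80,90,97]).round(4))
E
```

```text
[ 0.66086373 -0.15881623  0.18765343] [1.79861381e+02 2.75790828e-02 8.35185090e+01] [-0.10299293 -0.66715379  8.64664035]
side 279 [ 0.6609 -0.1588  0.0887] (array([ 0.65998263, -0.15757436,  0.08905102]), np.float64(0.0011988143305147886))
neck 64 [ 0.6607 -0.1568]
mixer frame tcp -0.00034106481792576843 -0.0008603695143307176
top 94 [ 0.6609 -0.1588  0.0887] (array([ 0.66200328, -0.1578934 ,  0.08839404]), np.float64(0.000570533659070567))
neck 68 [ 0.6617 -0.1582]
mixer frame tcp -0.00034106481792576843 -0.0008603695143307176
side 97 [0.0542 0.066  0.0681 0.0697 0.0745]
top 14 [0.0576 0.0631 0.0645 0.0656 0.0668]
```

View pics/c7.png

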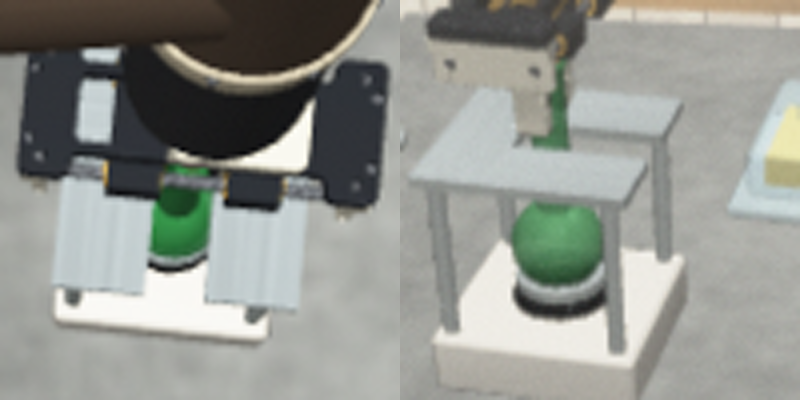

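View pics/side7.png

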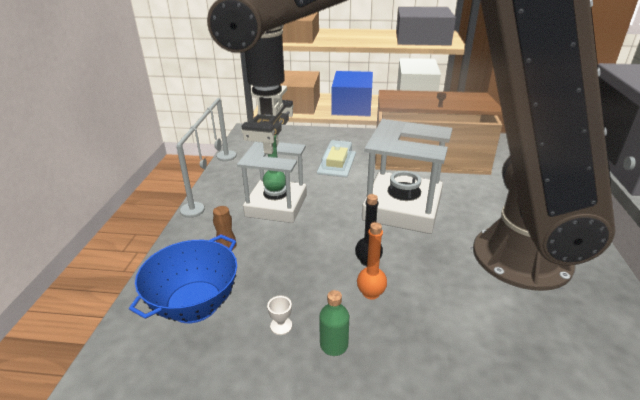

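```bash
python3 - <<'E'
from plant import ctrl
print(ctrl.close_job())
E
```

```text
the job is handed in; nothing more can be done
None
```

The green flask is in the smaller mixer, pressed into the sprung ring and still gripped upright. I handed the job in at about 12.8 s of the allowed 51 s. I picked the flask up by the neck, brought it in through the slot's open end with the foot about 88 mm up, then pressed it down in small steps.

**Press depth:** three separate estimates put the ring about 13–14 mm down, against the required 10 mm and the 16 mm stop.
- The ball centre is at a height of 88–89 mm, which means about 14 mm down.
- The ring edge seen by depth is at about 66 mm by the side camera, also about 14 mm. The top camera's few pixels read slightly lower.
- The push force is about 11 N, counting the flask's estimated weight, which means about 13 mm.

**Position:** the tool pointed straight down to about 0.1°, and the tool point is within 1 mm of the mixer's axis.

**Disagreements:**
- The side and top cameras differed by up to about 3 mm sideways on the mixer, so I aimed between them.
- The gripper opening read 28 mm on a 26 mm neck, but the grip held with no visible slip.

In the last side view, the bystanders and the black and orange look-alikes stood where they started. I made no final check of their positions by measurement.

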